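# Ease off a bench book press by its two knurled nuts

## Task

The book in the bench press has had its hard squeeze; now ease the pressure off. With a fingertip rolled along their knurled rims, loosen both big hand nuts by two full turns each, anticlockwise seen from above, taking the two sides alternately one turn at a time so that the top board comes up evenly. Do not disturb the tools lying on and around the press.

Things in the scene. Friction and masses are not known exactly. Their poses are not given: they have to be found in the camera images.
- press: the bench press, fixed: wooden base 220 x 420 mm, a blue book on it, a wooden top board 200 x 400 mm over the book (top face 84 mm above the bench when tight) and two upright steel studs (16 mm thick, tops at 151 mm). Origin: centre of the base's underside, on the bench. x: across it, away from the robot; y: along it. Studs at x = 0, y = +160 mm (left) and -160 mm (right)
- left_rim (a point): nut on the left (+y) stud: aluminium disc, rim knurled with 40 upright ridges, 90 mm across the ridges, 20 mm high, on a narrower hub 10 mm high; too wide to pinch. Point: on its axis, half-way up the rim (111 mm above the bench when tight). z up; x turns with the nut, along the dark line on its top. It turns easily (0.07 N m), stays where left, and climbs 4 mm for each turn of loosening
- right_rim (a point): the same kind of nut on the right (-y) stud; point, axes, sizes and behaviour as for the left one
- left_nut (a joint): angle of the left nut in rad, counted through all turns: near 0 (0 to 0.4) when tight at the start, growing as it is loosened (anticlockwise from above), 6.283 for each full turn; the top end stop is at 25
- right_nut (a joint): angle of the right nut, counted in the same way
- platen (a joint): height in m by which the middle of the sprung top board has risen off the book: 0 when tight; springs hold it up against the two nuts, so it rises 2 mm for each turn of either nut
- folder_mid (a point): loose white bone folder, 142 x 24 x 5 mm, lying across the top board between the nuts; point about its middle
- weight_mid (a point): loose brass block weight, 46 mm square, 54 mm high with its button, standing on the top board between the nuts; point on its axis, 25 mm up
- paste_jar_mid (a point): loose white screw-top jar, 68 mm in diameter, 85 mm high, on the bench to the left of the press; point half-way up
- brush_mid (a point): loose paste brush, 200 mm long with a wooden handle, lying on the bench to the right of the press; point near its middle, 8 mm up
- spool_mid (a point): loose thread spool, 38 mm in diameter, 50 mm high, on the bench behind the press; point half-way up
- tape_mid (a point): loose roll of paper tape, 80 mm in outer diameter, 24 mm high, lying on the bench behind the press; point at the centre, half-way up

How it is judged:
By the outcome, as a careful person would: the job done as asked, in the order asked, and still so for the second after the job is handed in, with the robot touching nothing.
It also fails if it takes over 70 s, if anything falls off the work surface, if the arm or the gripper's body presses on something with over 40 N, if the wrist force passes 120 N, or if a joint passes its speed limit or range.

## Robot

A 7-joint arm with a two-finger parallel gripper is mounted at the origin on the work surface. World frame = base frame: x ahead of the robot, y to its left, z up, the work surface at z = 0. Lengths are in m, angles in rad, forces in N, time in s.
With the tool pointing down it reaches from about 0.375 to 0.925 m from the base axis. Payload 3.1 kg.
Tool frame: the origin (TCP) lies at the very end of the fingers, on their centre line; the grasp point (between the pads) lies 19 mm behind it; z points along the fingers, x is the direction in which the jaws open and shut, and the axes are right-handed (so a half turn about z gives the same grasp; the last joint's range is limited). The gripper opens to 85 mm and grips with 20 to 120 N. Pads are 22 mm wide; open, the fingers measure 114 mm over their backs; the gripper's body (76 mm by 85 mm) begins 54 mm behind the grasp point. The pads swing forward as they close: fully open they stand 13 mm farther back than shut.
Start: joints at [1.063, 0.383, 0.044, 1.598, -0.018, 1.161, -0.05], TCP at [0.259, -0.596, 0.231] pointing down, gripper open.
Joint ranges: [-2.61, 2.61], [-0.41, 2.15], [-1.48, 1.57], [0, 2.5], [-1.57, 4.71], [0.05, 1.97], [-2.85, 2.85]. Speed limits (rad/s): [2.79, 2.79, 3.14, 3.14, 3.14, 3.14, 3.14].

## Interface

Orientations are given as a unit quaternion [w, x, y, z].
In Python, from rig import robot gives the robot as it stands. The module is installed in compiled form; this text tells all that it offers.
- The arm moves only by the shell command python3 -m jog 'ROWS' [FORCE]. ROWS is JSON, a list of rows, each an object of numbers: "x", "y", "z": the shift along the tool's x, y, z in units of 40 mm (1.0 is 40 mm); "yaw": the turn about the tool's z in units of 5 degrees (1.0 is 5 degrees); "gripper": the closure, from 0 (fully open) to 1 (shut). In form: [{"x": .., "y": .., "z": .., "yaw": .., "gripper": ..}, ...]. A call has exactly 5 rows; each row is the pose to reach, as a shift and turn from the pose commanded when the call began, along the tool's axes at that moment; what a row does not reach only later rows make up. A row lasts 1/12 s, in which the tool goes at most 41.7 mm and 7.16 degrees, less where a joint would pass 70% of its speed; a pose out of reach is approached as far as the arm can. A call with a gripper value outside its range is refused whole. The fingers move at their own pace and stop on an object; FORCE is the grip in N (left out, the last holds). Time passes only in rows, so rows that repeat a pose let the fingers close, or fill a call up. It gives the time, the measured TCP pose, the force and the opening at its end, in the units of the state.
- robot.sense(): the state, without advancing time (a new reading comes with each control period).
- robot.snapshot(name): name is "scene" or "top"; returns a dict with "image" (480x640x3 uint8, red, green, blue), "fx", "fy", "cx", "cy" (pixels), "R" (3x3) and "t" (3): a world point X has camera coordinates R X + t. Camera axes: x right, y down, z forward; pixel columns grow to the right and rows downward; lengths in m; the calibration is good to about 2 mm. A picture is of the moment at which its call begins. There is no depth.
- robot.job_done(): hands the job in, once; it reports no verdict.
The state is a dict: "clock": time; "joint_pos": joint angles; "dq": joint speeds; "tau": joint torques, N m; "eef_pos": TCP position; "eef_rot": TCP orientation; "ft_force": force on the tool from outside, world axes, zero at the start; "ft_torque": the same for the moment, N m; "grip_width": finger opening in m.
Only numpy, scipy, OpenCV 4.12 (cv2) and the standard library are available. Lean on these libraries where they do the work, as an engineer would, in place of code of your own. Each camera call takes 0.05 s, during which the arm holds its last target. There are 200 camera calls.

## Working session

There is one attempt and no reset: what is moved stays moved. The work goes in short steps, Python scripts to look and compute and a shell command to move; the robot and the scene stay as the last step left them, time stands still between calls to the robot, and variables do not carry over. Pictures are saved under pics/ and viewed, about 8 in all and at most 12, crops included, and the job is handed in when it is done.

```bash
mkdir -p pics; cat > h.py <<'E'
import numpy as np,cv2
from rig import robot
def snap(cam,name,crop=None,scale=1):
    s=robot.snapshot(cam); im=s["image"][:,:,::-1]
    if crop: im=im[crop[1]:crop[3],crop[0]:crop[2]]
    if scale!=1: im=cv2.resize(im,None,fx=scale,fy=scale,interpolation=cv2.INTER_CUBIC)
    cv2.imwrite("pics/"+name,im); return s
def ray(s,u,v,z):
    R=np.array(s["R"]);t=np.array(s["t"]);c=-R.T@t
    d=R.T@np.array([(u-s["cx"])/s["fx"],(v-s["cy"])/s["fy"],1]); return c+d*(z-c[2])/d[2]
def proj(s,X):
    p=np.array(s["R"])@np.array(X)+np.array(s["t"]); return p[0]/p[2]*s["fx"]+s["cx"],p[1]/p[2]*s["fy"]+s["cy"]
E
python3 - <<'E'
from h import *
s=snap("top","top1.png"); snap("scene","scene1.png")
print({k:np.round(s[k],3).tolist() for k in s if k!="image"})
st=robot.sense(); print(st)
E
```

```text
{'fx': 606.341, 'fy': 606.341, 'cx': 313.76, 'cy': 236.115, 'R': [[-0.024, -1.0, 0.005], [-0.986, 0.023, -0.166], [0.166, -0.009, -0.986]], 't': [0.037, 0.626, 1.473]}
{'clock': 0.1, 'joint_pos': array([ 1.06319967,  0.38378135,  0.04387392,  1.5994359 , -0.01790778,
        1.16120965, -0.04987102]), 'dq': array([-0.00043318, -0.00230403, -0.00055314, -0.00414472, -0.00029163,
        0.00183312,  0.00112692]), 'tau': array([ 3.28105561e-03, -4.34724462e+01,  1.02931067e+00, -2.50453752e+01,
        1.07566570e-02,  5.45245683e-03,  2.72160287e-05]), 'eef_pos': array([ 0.25860777, -0.59539422,  0.22998643]), 'eef_rot': array([-6.11538804e-04,  8.36207424e-01, -5.48411939e-01, -1.05634745e-03]), 'ft_force': array([-0.15010211,  0.27085094, -0.59126466]), 'ft_torque': array([ 0.02528619,  0.00616703, -0.01110265]), 'grip_width': 0.08557874666386517}
```

View pics/top1.png

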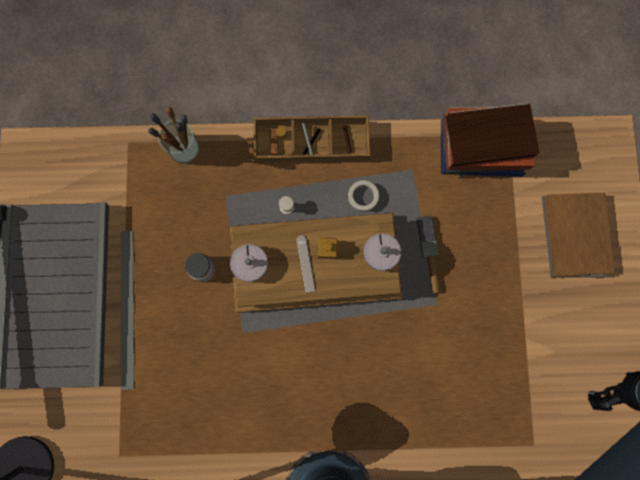

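View pics/scene1.png

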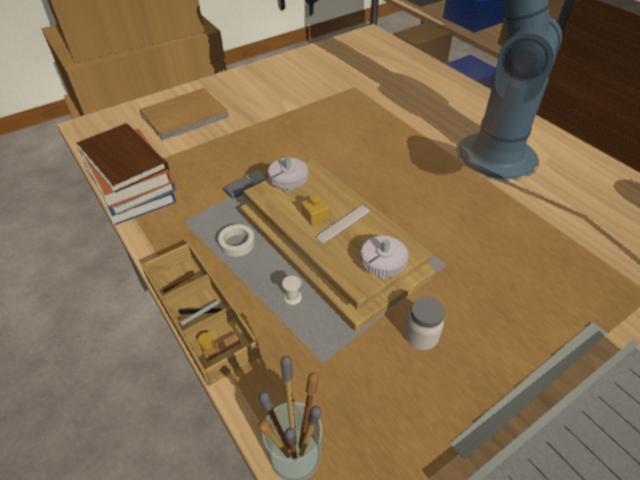

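The top view shows the left nut near (249,262), right nut near (382,252), jar (200,267), brush (430,240), folder (305,263), weight (327,247). I enlarge this region.

```bash
python3 - <<'E'
from h import *
s=snap("top","top2.png",(180,205,450,320),2.96)
for n,u,v,z in [("L",249,262,.121),("R",382,252,.121),("jar",200,267,.085),("w",327,247,.13),("Lcornernear",238,311,.084),("Rcornernear",400,300,.084)]: print(n,ray(s,u,v,z).round(4))
E
```

```text
L [0.5561 0.1784 0.121 ]
R [ 0.5726 -0.1396  0.121 ]
jar [0.5512 0.3014 0.085 ]
w [ 0.5865 -0.0081  0.13  ]
Lcornernear [0.4425 0.2093 0.084 ]
Rcornernear [ 0.4595 -0.1827  0.084 ]
```

View pics/top2.png

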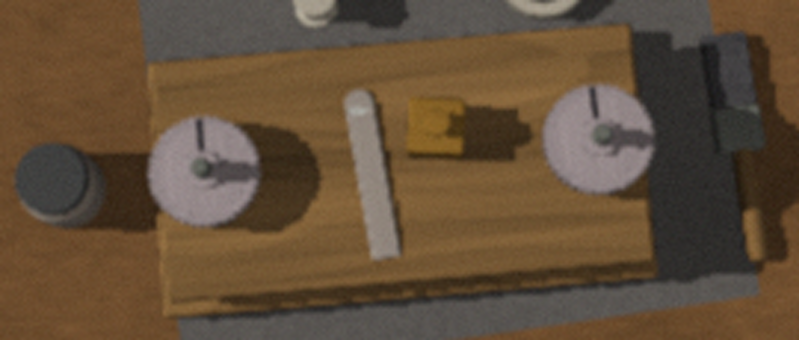

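The enlarged crop shows nut discs centred at crop (204,171) and (599,138), which is full-frame (248.9,262.8) and (382.4,251.6). The dark lines point almost straight up, tipped about 5° left. All tools are over 60 mm from the rims. My plan is to shut the gripper, use it as one fingertip, and orbit each rim. I go to the right nut first.

```bash
python3 -m jog '[{"x":-0.56,"y":-0.66,"z":0,"yaw":0,"gripper":1},{"x":-1.12,"y":-1.32,"z":0,"yaw":0,"gripper":1},{"x":-1.68,"y":-1.98,"z":0,"yaw":0,"gripper":1},{"x":-2.24,"y":-2.64,"z":0,"yaw":0,"gripper":1},{"x":-2.8,"y":-3.3,"z":0,"yaw":0,"gripper":1}]' 40 >/dev/null
python3 -m jog '[{"x":-0.56,"y":-0.66,"z":0,"yaw":0,"gripper":1},{"x":-1.12,"y":-1.32,"z":0,"yaw":0,"gripper":1},{"x":-1.68,"y":-1.98,"z":0,"yaw":0,"gripper":1},{"x":-2.24,"y":-2.64,"z":0,"yaw":0,"gripper":1},{"x":-2.8,"y":-3.3,"z":0,"yaw":0,"gripper":1}]'>/dev/null
python3 -m jog '[{"x":-0.56,"y":-0.66,"z":0,"yaw":0,"gripper":1},{"x":-1.12,"y":-1.32,"z":0,"yaw":0,"gripper":1},{"x":-1.68,"y":-1.98,"z":0,"yaw":0,"gripper":1},{"x":-2.24,"y":-2.64,"z":0,"yaw":0,"gripper":1},{"x":-2.8,"y":-3.3,"z":0,"yaw":0,"gripper":1}]'
python3 -m jog '[{"x":0,"y":0,"z":0,"yaw":-1.4,"gripper":1},{"x":0,"y":0,"z":0,"yaw":-2.8,"gripper":1},{"x":0,"y":0,"z":0,"yaw":-4.2,"gripper":1},{"x":0,"y":0,"z":0,"yaw":-5.6,"gripper":1},{"x":0,"y":0,"z":0,"yaw":-7,"gripper":1}]'
python3 -m jog '[{"x":0,"y":0,"z":0,"yaw":-1.4,"gripper":1},{"x":0,"y":0,"z":0,"yaw":-2.8,"gripper":1},{"x":0,"y":0,"z":0,"yaw":-4.2,"gripper":1},{"x":0,"y":0,"z":0,"yaw":-5.6,"gripper":1},{"x":0,"y":0,"z":0,"yaw":-6.25,"gripper":1}]'
python3 - <<'E'
from h import *
s=robot.snapshot("top")
for u,v in [(248.9,262.8),(382.4,251.6)]: print(ray(s,u,v,.121).round(4))
st=robot.sense(); print(st["clock"],st["eef_pos"],st["eef_rot"],st["joint_pos"].round(2),st["ft_force"])
snap("scene","scene2.png",(120,60,460,330),2.3)
E
```

```text
clock: 1.4
eef_pos: [0.4884, -0.1286, 0.2311]
eef_rot: [0.0, 0.836, -0.549, -0.0]
ft_force: [-0.0, -0.1, 0.1]
grip_width: 0.0002
clock: 1.82
eef_pos: [0.488, -0.13, 0.2309]
eef_rot: [0.0, 0.963, -0.269, -0.0]
ft_force: [-0.1, -0.0, 0.4]
grip_width: -0.0001
clock: 2.23
eef_pos: [0.4879, -0.1302, 0.2309]
eef_rot: [-0.0, 1.0, 0.0, -0.0]
ft_force: [0.3, 0.2, -0.0]
grip_width: -0.0002
[0.5542 0.1786 0.121 ]
[ 0.5736 -0.1406  0.121 ]
2.2833 [ 0.48792962 -0.13020263  0.23094583] [-8.50645372e-05  9.99999931e-01  5.62450472e-05 -3.58242531e-04] [ 0.56  0.13 -0.4   1.92  0.06  1.1   0.13] [ 1.10317435  0.26192929 -0.37720448]
```

View pics/scene2.png

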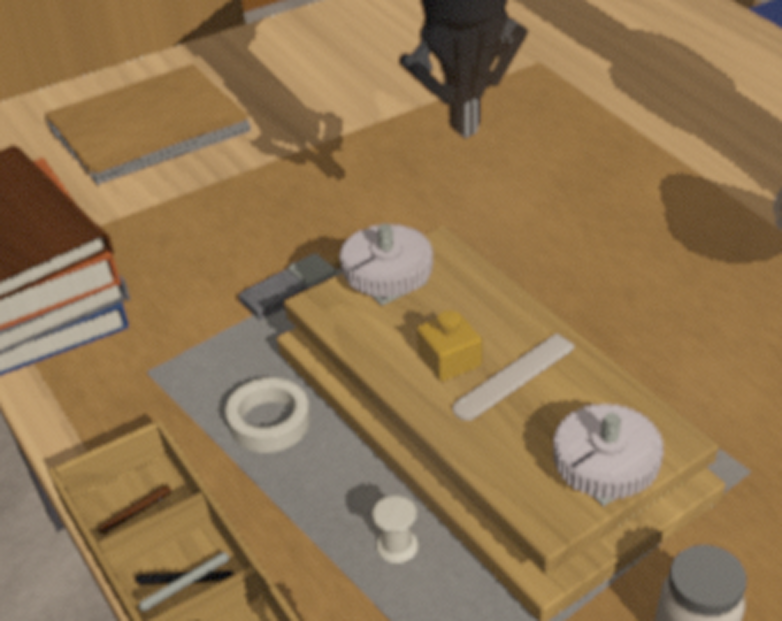

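The scene view shows the shut finger clear on the robot's side of the right nut (crop 387,255), nothing in its way. I go down to rim height and feel for the rim.

```bash
python3 -m jog '[{"x":0,"y":0,"z":0.65,"yaw":0,"gripper":1},{"x":0,"y":0,"z":1.3,"yaw":0,"gripper":1},{"x":0,"y":0,"z":1.95,"yaw":0,"gripper":1},{"x":0,"y":0,"z":2.6,"yaw":0,"gripper":1},{"x":0,"y":0,"z":3.17,"yaw":0,"gripper":1}]'
python3 -m jog '[{"x":0.15,"y":0,"z":0,"yaw":0,"gripper":1},{"x":0.3,"y":0,"z":0,"yaw":0,"gripper":1},{"x":0.4,"y":0,"z":0,"yaw":0,"gripper":1},{"x":0.5,"y":0,"z":0,"yaw":0,"gripper":1},{"x":0.55,"y":0,"z":0,"yaw":0,"gripper":1}]'
python3 -m jog '[{"x":0.02,"y":0,"z":0,"yaw":0,"gripper":1},{"x":0.04,"y":0,"z":0,"yaw":0,"gripper":1},{"x":0.06,"y":0,"z":0,"yaw":0,"gripper":1},{"x":0.08,"y":0,"z":0,"yaw":0,"gripper":1},{"x":0.1,"y":0,"z":0,"yaw":0,"gripper":1}]'
```

```text
clock: 2.75
eef_pos: [0.4876, -0.1302, 0.1029]
eef_rot: [-0.0, 1.0, -0.003, -0.001]
ft_force: [0.0, 0.0, -0.1]
grip_width: -0.0001
clock: 3.17
eef_pos: [0.513, -0.1305, 0.1065]
eef_rot: [0.0, 1.0, -0.002, 0.002]
ft_force: [0.6, -0.1, 0.2]
grip_width: -0.0
clock: 3.58
eef_pos: [0.5142, -0.1304, 0.1045]
eef_rot: [0.0, 1.0, -0.002, -0.0]
ft_force: [-0.2, -0.9, -0.2]
grip_width: -0.0001
```

```bash
for i in 1; do python3 -m jog '[{"x":0.02,"y":0,"z":0,"yaw":0,"gripper":1},{"x":0.04,"y":0,"z":0,"yaw":0,"gripper":1},{"x":0.05,"y":0,"z":0,"yaw":0,"gripper":1},{"x":0.05,"y":0,"z":0,"yaw":0,"gripper":1},{"x":0.05,"y":0,"z":0,"yaw":0,"gripper":1}]'; done
python3 -m jog '[{"x":0.02,"y":0,"z":0,"yaw":0,"gripper":1},{"x":0.04,"y":0,"z":0,"yaw":0,"gripper":1},{"x":0.05,"y":0,"z":0,"yaw":0,"gripper":1},{"x":0.05,"y":0,"z":0,"yaw":0,"gripper":1},{"x":0.05,"y":0,"z":0,"yaw":0,"gripper":1}]'
```

```text
clock: 4.0
eef_pos: [0.5163, -0.1303, 0.1044]
eef_rot: [-0.0, 1.0, -0.002, -0.0]
ft_force: [0.7, 0.6, -0.1]
grip_width: -0.0001
clock: 4.42
eef_pos: [0.5172, -0.1303, 0.1042]
eef_rot: [-0.0, 1.0, -0.002, -0.001]
ft_force: [-3.7, -0.3, 1.2]
grip_width: -0.0
```

Contact is at x≈0.517, about 4 N per mm. Next I work out the orbit table.

```bash
cat > path.py <<'E'
# one ccw orbit, rows in tool units (x=world x, y=-world y); prints calls from cmd position
import numpy as np
def loop(C,a,b,R=.045,d=.0025,step=.007):
    r=R-d;P=[]
    cor=[(-a,-b),(a,-b),(a,b),(-a,b)]  # centre offset from contact, phi from 180,270,0,90
    for k in range(4):
        ph=np.pi+k*np.pi/2; n=np.array([np.cos(ph),np.sin(ph)])
        p0=r*n+np.array(cor[k-1]); p1=r*n+np.array(cor[k]); m=max(1,round(np.linalg.norm(p1-p0)/step))
        P+=[p0+(p1-p0)*i/m for i in range(m)]
        m=round(R*np.pi/2/step)
        P+=[r*np.array([np.cos(ph+t),np.sin(ph+t)])+np.array(cor[k]) for t in np.arange(m)/m*np.pi/2]
    P.append(P[0]); return np.array(C)+P
def table(P,cmd):
    U=np.round((P-np.array(cmd))/.04*[1,-1],2); prev=np.zeros(2)
    for i in range(0,len(U),5):
        q=U[i:i+5]; q=np.vstack([q]+[q[-1:]]*(5-len(q)))
        print(i//5,[[round(v,2)+0 for v in w] for w in (q-prev).tolist()],"end",np.round(np.array(cmd)+q[-1]*.04*[1,-1],4)); prev=q[-1]
if __name__=="__main__":
    table(loop((.575,-.1406),.013,.011),(.518,-.1302))
E
python3 path.py
```

```text
0 [[0.04, -0.02], [0.04, 0.17], [0.04, 0.35], [0.04, 0.53], [0.05, 0.7]] end [ 0.52   -0.1582]
1 [[0.04, 0.16], [0.1, 0.32], [0.19, 0.46], [0.3, 0.59], [0.43, 0.69]] end [ 0.5372 -0.1858]
2 [[0.14, 0.09], [0.29, 0.16], [0.45, 0.19], [0.62, 0.21], [0.78, 0.21]] end [ 0.5684 -0.1942]
3 [[0.16, 0.0], [0.33, 0.0], [0.49, 0.0], [0.66, -0.02], [0.82, -0.05]] end [ 0.6012 -0.1922]
4 [[0.15, -0.07], [0.29, -0.16], [0.42, -0.26], [0.53, -0.39], [0.62, -0.53]] end [ 0.626 -0.171]
5 [[0.06, -0.16], [0.1, -0.32], [0.11, -0.48], [0.11, -0.67], [0.11, -0.85]] end [ 0.6304 -0.137 ]
6 [[0.0, -0.18], [-0.01, -0.35], [-0.05, -0.51], [-0.11, -0.67], [-0.2, -0.81]] end [ 0.6224 -0.1046]
7 [[-0.11, -0.13], [-0.24, -0.23], [-0.38, -0.32], [-0.53, -0.39], [-0.69, -0.42]] end [ 0.5948 -0.0878]
8 [[-0.17, -0.02], [-0.33, -0.02], [-0.5, -0.02], [-0.66, -0.02], [-0.82, -0.02]] end [ 0.562 -0.087]
9 [[-0.17, 0.02], [-0.33, 0.05], [-0.48, 0.12], [-0.62, 0.21], [-0.75, 0.31]] end [ 0.532  -0.0994]
10 [[-0.11, 0.13], [-0.2, 0.27], [-0.26, 0.43], [-0.3, 0.59], [-0.31, 0.75]] end [ 0.5196 -0.1294]
```

```bash
python3 -m jog '[{"x":0.04,"y":-0.02,"z":0,"yaw":0,"gripper":1},{"x":0.04,"y":0.17,"z":0,"yaw":0,"gripper":1},{"x":0.04,"y":0.35,"z":0,"yaw":0,"gripper":1},{"x":0.04,"y":0.53,"z":0,"yaw":0,"gripper":1},{"x":0.05,"y":0.7,"z":0,"yaw":0,"gripper":1}]'
python3 -m jog '[{"x":0.04,"y":0.16,"z":0,"yaw":0,"gripper":1},{"x":0.1,"y":0.32,"z":0,"yaw":0,"gripper":1},{"x":0.19,"y":0.46,"z":0,"yaw":0,"gripper":1},{"x":0.3,"y":0.59,"z":0,"yaw":0,"gripper":1},{"x":0.43,"y":0.69,"z":0,"yaw":0,"gripper":1}]'
python3 -m jog '[{"x":0.14,"y":0.09,"z":0,"yaw":0,"gripper":1},{"x":0.29,"y":0.16,"z":0,"yaw":0,"gripper":1},{"x":0.45,"y":0.19,"z":0,"yaw":0,"gripper":1},{"x":0.62,"y":0.21,"z":0,"yaw":0,"gripper":1},{"x":0.78,"y":0.21,"z":0,"yaw":0,"gripper":1}]'
python3 - <<'E'
from h import *
s=snap("scene","s3.png",(240,130,340,205),7)
E
```

```text
clock: 4.83
eef_pos: [0.5176, -0.158, 0.1039]
eef_rot: [-0.0, 1.0, -0.002, -0.003]
ft_force: [-4.1, 1.1, 3.2]
grip_width: 0.0001
clock: 5.25
eef_pos: [0.5386, -0.1869, 0.1046]
eef_rot: [0.0, 1.0, -0.003, 0.001]
ft_force: [0.1, -0.0, 0.2]
grip_width: -0.0002
clock: 5.67
eef_pos: [0.5691, -0.1969, 0.1047]
eef_rot: [0.001, 1.0, -0.003, 0.0]
ft_force: [-2.0, -4.6, 1.2]
grip_width: -0.0002
```

View pics/s3.png

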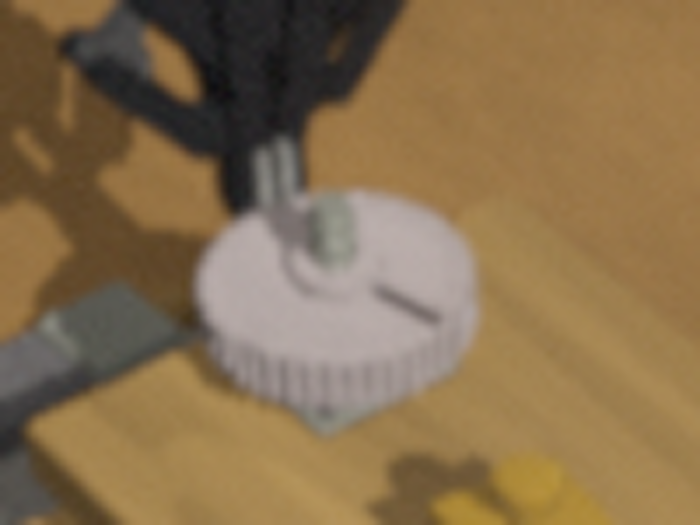

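The nut turns: its dark line moved from crop lower-left to lower-right (380–440, 290–320), about +80°. The corner phase slipped because the fingertip is thinner in x (half width ≈11 mm). I correct that and write an automatic angle reader.

```bash
cat >> h.py <<'E'
def ang(s,C,z):
    g=cv2.GaussianBlur(s["image"],(0,0),.5).mean(2).astype(np.float32)
    A=np.radians(np.arange(0,360,1.)); 
    out=[]
    for t in A:
        v=[proj(s,(C[0]+r*np.cos(t),C[1]+r*np.sin(t),z)) for r in np.linspace(.02,.036,9)]
        v=np.array(v,np.float32); out.append(cv2.remap(g,v[None,:,0],v[None,:,1],cv2.INTER_LINEAR).mean())
    o=np.array(out); bg=np.array([np.median(np.take(o,range(i-25,i+26),mode="wrap")) for i in range(360)])
    dd=np.clip(bg-o,0,None); i=int(dd.argmax()); w=np.arange(i-6,i+7); ww=np.take(dd,w,mode="wrap")
    oth=dd.copy(); oth[[k%360 for k in range(i-15,i+16)]]=0
    return round(float((w*ww).sum()/ww.sum()),1), round(float(dd[i])), (int(oth.argmax()),round(float(oth.max())))
CR=(.5738,-.1406); CL=(.5545,.1786)
def rep(zl=.121,zr=.121,cams=("scene","top")):
    for c in cams:
        s=robot.snapshot(c); print(c,"L",ang(s,CL,zl),"R",ang(s,CR,zr))
E
python3 - <<'E'
from h import *
import cv2
rep(zr=.122)
im={"top":cv2.imread("pics/top1.png")[:,:,::-1],"scene":cv2.imread("pics/scene1.png")[:,:,::-1]}
for c in im:
    s=dict(robot.snapshot(c)); s["image"]=im[c]; print("start",c,ang(s,CL,.121),ang(s,CR,.121))
from path import *
P=loop(CR,.0112,.0112,d=.003); i=np.argmin(np.linalg.norm(P-[.5684,-.1942],axis=1)); print(i)
P=P[:-1]; table(np.roll(P,-i-1,axis=0),(.5684,-.1942))
E
```

```text
scene L (3.4, 62, (269, 16)) R (113.0, 35, (258, 12))
top L (7.8, 64, (267, 16)) R (110.1, 65, (271, 25))
start top (7.8, 62, (271, 16)) (7.3, 64, (267, 20))
start scene (3.9, 61, (269, 16)) (3.9, 36, (262, 10))
14
0 [[0.23, -0.01], [0.41, -0.01], [0.58, -0.02], [0.74, -0.06], [0.89, -0.12]] end [ 0.604  -0.1894]
1 [[0.14, -0.09], [0.27, -0.2], [0.37, -0.32], [0.46, -0.46], [0.52, -0.62]] end [ 0.6248 -0.1646]
2 [[0.04, -0.16], [0.05, -0.32], [0.05, -0.51], [0.05, -0.69], [0.05, -0.88]] end [ 0.6268 -0.1294]
3 [[-0.01, -0.16], [-0.05, -0.32], [-0.11, -0.48], [-0.2, -0.62], [-0.3, -0.74]] end [ 0.6148 -0.0998]
4 [[-0.13, -0.11], [-0.27, -0.2], [-0.42, -0.26], [-0.58, -0.3], [-0.75, -0.31]] end [ 0.5848 -0.0874]
5 [[-0.18, 0.0], [-0.37, 0.0], [-0.56, 0.0], [-0.72, 0.01], [-0.88, 0.05]] end [ 0.5496 -0.0894]
6 [[-0.15, 0.06], [-0.29, 0.15], [-0.42, 0.26], [-0.52, 0.38], [-0.61, 0.52]] end [ 0.5252 -0.1102]
7 [[-0.06, 0.16], [-0.1, 0.32], [-0.12, 0.48], [-0.12, 0.67], [-0.12, 0.85]] end [ 0.5204 -0.1442]
8 [[0.0, 0.19], [0.02, 0.35], [0.06, 0.51], [0.12, 0.67], [0.21, 0.81]] end [ 0.5288 -0.1766]
9 [[0.1, 0.12], [0.23, 0.23], [0.37, 0.32], [0.52, 0.38], [0.68, 0.42]] end [ 0.556  -0.1934]
10 [[0.16, 0.01], [0.35, 0.01], [0.35, 0.01], [0.35, 0.01], [0.35, 0.01]] end [ 0.57   -0.1938]
```

Right has turned ≈105° (the meter works). Continuing.

```bash
python3 -m jog '[{"x":0.23,"y":-0.01,"z":0,"yaw":0,"gripper":1},{"x":0.41,"y":-0.01,"z":0,"yaw":0,"gripper":1},{"x":0.58,"y":-0.02,"z":0,"yaw":0,"gripper":1},{"x":0.74,"y":-0.06,"z":0,"yaw":0,"gripper":1},{"x":0.89,"y":-0.12,"z":0,"yaw":0,"gripper":1}]' | grep -E "pos|force"
python3 -m jog '[{"x":0.14,"y":-0.09,"z":0,"yaw":0,"gripper":1},{"x":0.27,"y":-0.2,"z":0,"yaw":0,"gripper":1},{"x":0.37,"y":-0.32,"z":0,"yaw":0,"gripper":1},{"x":0.46,"y":-0.46,"z":0,"yaw":0,"gripper":1},{"x":0.52,"y":-0.62,"z":0,"yaw":0,"gripper":1}]'| grep -E "pos|force"
python3 -m jog '[{"x":0.04,"y":-0.16,"z":0,"yaw":0,"gripper":1},{"x":0.05,"y":-0.32,"z":0,"yaw":0,"gripper":1},{"x":0.05,"y":-0.51,"z":0,"yaw":0,"gripper":1},{"x":0.05,"y":-0.69,"z":0,"yaw":0,"gripper":1},{"x":0.05,"y":-0.88,"z":0,"yaw":0,"gripper":1}]'| grep -E "pos|force"
python3 -c "
from h import *
rep(zr=.123)"
python3 -m jog '[{"x":-0.01,"y":-0.16,"z":0,"yaw":0,"gripper":1},{"x":-0.05,"y":-0.32,"z":0,"yaw":0,"gripper":1},{"x":-0.11,"y":-0.48,"z":0,"yaw":0,"gripper":1},{"x":-0.2,"y":-0.62,"z":0,"yaw":0,"gripper":1},{"x":-0.3,"y":-0.74,"z":0,"yaw":0,"gripper":1}]'| grep -E "pos|force"
python3 -c "
from h import *
rep(zr=.124)"
```

```text
eef_pos: [0.6052, -0.189, 0.1047]
ft_force: [-0.6, -1.7, 0.4]
eef_pos: [0.6273, -0.1654, 0.1052]
ft_force: [4.3, -3.6, 0.0]
eef_pos: [0.6319, -0.1277, 0.106]
ft_force: [5.6, -0.7, -1.6]
scene L (3.4, 62, (267, 17)) R (310.3, 2, (260, 2))
top L (7.8, 65, (264, 16)) R (39.7, 13, (24, 4))
eef_pos: [0.6147, -0.0986, 0.1045]
ft_force: [2.7, -0.8, 0.9]
scene L (3.9, 62, (268, 17)) R (98.0, 11, (243, 7))
top L (7.8, 64, (273, 16)) R (288.4, 1, (274, 1))
```

The line is hidden by the hand here. I roll one more segment, then back off radially to look.

```bash
python3 -m jog '[{"x":-0.13,"y":-0.11,"z":0,"yaw":0,"gripper":1},{"x":-0.27,"y":-0.2,"z":0,"yaw":0,"gripper":1},{"x":-0.42,"y":-0.26,"z":0,"yaw":0,"gripper":1},{"x":-0.58,"y":-0.3,"z":0,"yaw":0,"gripper":1},{"x":-0.75,"y":-0.31,"z":0,"yaw":0,"gripper":1}]'| grep -E "pos|force"
python3 - <<'E'
from h import *
s=robot.snapshot("scene"); t=robot.snapshot("top"); print(robot.sense()["clock"],ang(s,CR,.124),ang(t,CR,.124))
a=cv2.resize(s["image"][120:210,235:345,::-1],None,fx=3.6,fy=3.6); b=cv2.resize(t["image"][207:297,327:437,::-1],None,fx=3.6,fy=3.6)
cv2.imwrite("pics/p4.png",np.hstack([a,b]))
E
```

```text
eef_pos: [0.5849, -0.0865, 0.1044]
ft_force: [2.1, 2.6, -0.7]
8.3 (330.9, 6, (222, 6)) (275.7, 1, (291, 1))
```

View pics/p4.png

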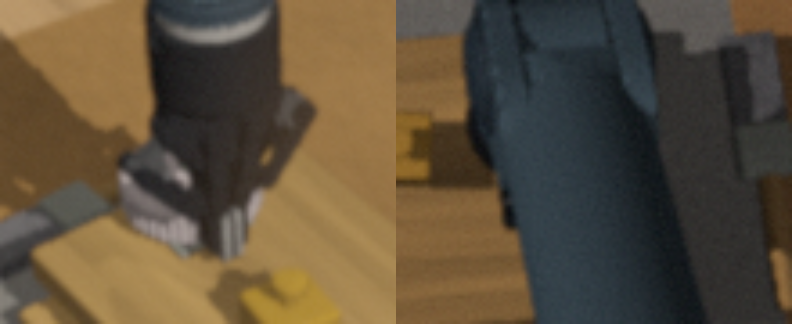

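The hand hides the nut in both views, so I back off and lift.

```bash
python3 -m jog '[{"x":0,"y":-0.25,"z":0,"yaw":0,"gripper":1},{"x":0,"y":-0.25,"z":-0.8,"yaw":0,"gripper":1},{"x":0,"y":-0.25,"z":-1.6,"yaw":0,"gripper":1},{"x":-0.8,"y":-0.25,"z":-2,"yaw":0,"gripper":1},{"x":-1.6,"y":-0.25,"z":-2,"yaw":0,"gripper":1}]'| grep -E "pos|force"
python3 -m jog '[{"x":-0.8,"y":0,"z":0,"yaw":0,"gripper":1},{"x":-1.4,"y":0,"z":0,"yaw":0,"gripper":1},{"x":-1.4,"y":0,"z":0,"yaw":0,"gripper":1},{"x":-1.4,"y":0,"z":0,"yaw":0,"gripper":1},{"x":-1.4,"y":0,"z":0,"yaw":0,"gripper":1}]'| grep -E "pos|force"
python3 -c "
from h import *
rep(zr=.125)"
```

```text
eef_pos: [0.5255, -0.0776, 0.1894]
ft_force: [0.5, -0.7, -0.2]
eef_pos: [0.466, -0.0776, 0.1849]
ft_force: [1.0, 0.2, -0.3]
scene L (3.9, 62, (267, 16)) R (321.4, 30, (268, 12))
top L (7.8, 64, (271, 16)) R (326.1, 67, (270, 33))
```

Right: ≈318° so far. I finish with a face roll of ~41° on the near side.

```bash
python3 -m jog '[{"x":0.5,"y":0.6,"z":0,"yaw":0,"gripper":1},{"x":1.1,"y":1.29,"z":0,"yaw":0,"gripper":1},{"x":1.1,"y":1.29,"z":0.9,"yaw":0,"gripper":1},{"x":1.1,"y":1.29,"z":1.8,"yaw":0,"gripper":1},{"x":1.1,"y":1.29,"z":1.92,"yaw":0,"gripper":1}]'| grep -E "pos|force"
python3 -m jog '[{"x":0.15,"y":0,"z":0,"yaw":0,"gripper":1},{"x":0.31,"y":0,"z":0,"yaw":0,"gripper":1},{"x":0.31,"y":0.1,"z":0,"yaw":0,"gripper":1},{"x":0.31,"y":0.25,"z":0,"yaw":0,"gripper":1},{"x":0.31,"y":0.4,"z":0,"yaw":0,"gripper":1}]'| grep -E "pos|force"
python3 -m jog '[{"x":0,"y":0.1,"z":0,"yaw":0,"gripper":1},{"x":0.01,"y":0.2,"z":0,"yaw":0,"gripper":1},{"x":0.02,"y":0.3,"z":0,"yaw":0,"gripper":1},{"x":0.03,"y":0.37,"z":0,"yaw":0,"gripper":1},{"x":0.03,"y":0.37,"z":0,"yaw":0,"gripper":1}]'
python3 -c "
from h import *
rep(zr=.125)"
```

```text
eef_pos: [0.5054, -0.1288, 0.1018]
ft_force: [-2.3, 0.6, -1.0]
eef_pos: [0.5167, -0.1432, 0.1071]
ft_force: [-7.9, 1.8, -1.4]
clock: 10.48
eef_pos: [0.5202, -0.1609, 0.1079]
eef_rot: [0.0, 1.0, -0.003, -0.003]
ft_force: [-6.3, -1.3, -3.1]
grip_width: 0.0
scene L (3.9, 62, (268, 17)) R (3.1, 38, (269, 11))
top L (7.8, 64, (267, 17)) R (7.7, 66, (314, 9))
```

Right nut completed one turn (scene −0.8°, top +0.4° from its start). Now the left nut.

```bash
python3 -m jog '[{"x":-0.4,"y":0,"z":0,"yaw":0,"gripper":1},{"x":-0.4,"y":0,"z":-0.9,"yaw":0,"gripper":1},{"x":-0.4,"y":0,"z":-1.8,"yaw":0,"gripper":1},{"x":-0.4,"y":0,"z":-2,"yaw":0,"gripper":1},{"x":-0.4,"y":-0.8,"z":-2,"yaw":0,"gripper":1}]'| grep -E "pos|force"
python3 -m jog '[{"x":-0.1,"y":-0.85,"z":0,"yaw":0,"gripper":1},{"x":-0.2,"y":-1.7,"z":0,"yaw":0,"gripper":1},{"x":-0.3,"y":-2.55,"z":0,"yaw":0,"gripper":1},{"x":-0.4,"y":-3.4,"z":0,"yaw":0,"gripper":1},{"x":-0.51,"y":-4.25,"z":0,"yaw":0,"gripper":1}]'| grep -E "pos|force"
python3 -m jog '[{"x":0,"y":-0.85,"z":0,"yaw":0,"gripper":1},{"x":0,"y":-1.7,"z":0,"yaw":0,"gripper":1},{"x":0,"y":-2.55,"z":0,"yaw":0,"gripper":1},{"x":0,"y":-3.4,"z":0,"yaw":0,"gripper":1},{"x":0,"y":-3.68,"z":0,"yaw":0,"gripper":1}]'| grep -E "pos|force"
python3 -m jog '[{"x":0,"y":0,"z":0.6,"yaw":0,"gripper":1},{"x":0,"y":0,"z":1.3,"yaw":0,"gripper":1},{"x":0,"y":0,"z":2,"yaw":0,"gripper":1},{"x":0,"y":0,"z":2.08,"yaw":0,"gripper":1},{"x":0,"y":0,"z":2.08,"yaw":0,"gripper":1}]'| grep -E "pos|force"
python3 -m jog '[{"x":0.1,"y":0,"z":0,"yaw":0,"gripper":1},{"x":0.2,"y":0,"z":0,"yaw":0,"gripper":1},{"x":0.3,"y":0,"z":0,"yaw":0,"gripper":1},{"x":0.34,"y":0,"z":0,"yaw":0,"gripper":1},{"x":0.34,"y":0,"z":0,"yaw":0,"gripper":1}]'
python3 -c "
from h import *
print(robot.sense()['joint_pos'].round(2))
from path import *
table(loop((.5553,.1786),.012,.0115,d=.0028),(.4996,.1896))"
```

```text
eef_pos: [0.5128, -0.136, 0.1953]
ft_force: [0.4, -0.3, -0.9]
eef_pos: [0.4898, 0.0451, 0.1909]
ft_force: [0.8, 0.9, 0.2]
eef_pos: [0.489, 0.1986, 0.1915]
ft_force: [-0.4, 1.6, -0.1]
eef_pos: [0.4878, 0.1896, 0.1045]
ft_force: [0.2, 0.3, 0.0]
clock: 12.67
eef_pos: [0.4991, 0.1908, 0.1062]
eef_rot: [0.0, 1.0, -0.002, -0.002]
ft_force: [-8.9, 0.7, 9.1]
grip_width: -0.0001
[ 0.05  0.38 -0.57  1.95  0.26  0.88 -0.66]
0 [[0.04, -0.01], [0.04, 0.18], [0.04, 0.37], [0.04, 0.56], [0.05, 0.73]] end [0.5016 0.1604]
1 [[0.04, 0.16], [0.1, 0.31], [0.19, 0.45], [0.3, 0.58], [0.42, 0.69]] end [0.5184 0.1328]
2 [[0.14, 0.08], [0.3, 0.15], [0.46, 0.18], [0.62, 0.2], [0.82, 0.2]] end [0.5512 0.1248]
3 [[0.2, 0.0], [0.4, 0.0], [0.57, -0.02], [0.73, -0.05], [0.88, -0.12]] end [0.5864 0.1296]
4 [[0.14, -0.08], [0.27, -0.19], [0.38, -0.32], [0.46, -0.46], [0.53, -0.61]] end [0.6076 0.154 ]
5 [[0.03, -0.16], [0.05, -0.33], [0.05, -0.52], [0.05, -0.71], [0.05, -0.9]] end [0.6096 0.19  ]
6 [[-0.02, -0.17], [-0.05, -0.33], [-0.12, -0.48], [-0.2, -0.62], [-0.31, -0.75]] end [0.5972 0.22  ]
7 [[-0.13, -0.11], [-0.27, -0.19], [-0.42, -0.26], [-0.58, -0.29], [-0.75, -0.31]] end [0.5672 0.2324]
8 [[-0.2, 0.0], [-0.4, 0.0], [-0.6, 0.0], [-0.76, 0.02], [-0.92, 0.05]] end [0.5304 0.2304]
9 [[-0.16, 0.07], [-0.3, 0.15], [-0.42, 0.26], [-0.53, 0.39], [-0.62, 0.53]] end [0.5056 0.2092]
10 [[-0.06, 0.15], [-0.1, 0.31], [-0.11, 0.48], [-0.11, 0.48], [-0.11, 0.48]] end [0.5012 0.19  ]
```

```bash
python3 -m jog '[{"x":0.01,"y":-0.01,"z":0,"yaw":0,"gripper":1},{"x":0.02,"y":0.18,"z":0,"yaw":0,"gripper":1},{"x":0.02,"y":0.37,"z":0,"yaw":0,"gripper":1},{"x":0.02,"y":0.56,"z":0,"yaw":0,"gripper":1},{"x":0.03,"y":0.73,"z":0,"yaw":0,"gripper":1}]'| grep -E "pos|force"
python3 -m jog '[{"x":0.04,"y":0.16,"z":0,"yaw":0,"gripper":1},{"x":0.1,"y":0.31,"z":0,"yaw":0,"gripper":1},{"x":0.19,"y":0.45,"z":0,"yaw":0,"gripper":1},{"x":0.3,"y":0.58,"z":0,"yaw":0,"gripper":1},{"x":0.42,"y":0.69,"z":0,"yaw":0,"gripper":1}]'| grep -E "pos|force"
python3 -m jog '[{"x":0.14,"y":0.08,"z":0,"yaw":0,"gripper":1},{"x":0.3,"y":0.15,"z":0,"yaw":0,"gripper":1},{"x":0.46,"y":0.18,"z":0,"yaw":0,"gripper":1},{"x":0.62,"y":0.2,"z":0,"yaw":0,"gripper":1},{"x":0.82,"y":0.2,"z":0,"yaw":0,"gripper":1}]'| grep -E "pos|force"
python3 -c "
from h import *
rep(zr=.125,zl=.122)"
python3 -m jog '[{"x":0.2,"y":0,"z":0,"yaw":0,"gripper":1},{"x":0.4,"y":0,"z":0,"yaw":0,"gripper":1},{"x":0.57,"y":-0.02,"z":0,"yaw":0,"gripper":1},{"x":0.73,"y":-0.05,"z":0,"yaw":0,"gripper":1},{"x":0.88,"y":-0.12,"z":0,"yaw":0,"gripper":1}]'| grep -E "pos|force"
python3 -m jog '[{"x":0.14,"y":-0.08,"z":0,"yaw":0,"gripper":1},{"x":0.27,"y":-0.19,"z":0,"yaw":0,"gripper":1},{"x":0.38,"y":-0.32,"z":0,"yaw":0,"gripper":1},{"x":0.46,"y":-0.46,"z":0,"yaw":0,"gripper":1},{"x":0.53,"y":-0.61,"z":0,"yaw":0,"gripper":1}]'| grep -E "pos|force"
python3 -c "
from h import *
rep(zr=.125,zl=.123)"
```

```text
eef_pos: [0.499, 0.1618, 0.1059]
ft_force: [-9.1, -0.3, 6.9]
eef_pos: [0.5205, 0.132, 0.1056]
ft_force: [-1.6, -0.1, 0.1]
eef_pos: [0.5528, 0.1224, 0.1045]
ft_force: [-2.0, -4.6, 2.5]
scene L (122.2, 48, (269, 15)) R (3.1, 38, (259, 17))
top L (121.7, 65, (44, 18)) R (7.1, 67, (93, 1))
eef_pos: [0.5879, 0.1302, 0.1044]
ft_force: [-0.3, 0.1, -0.2]
eef_pos: [0.6092, 0.1535, 0.1046]
ft_force: [0.8, -1.9, 0.5]
scene L (167.9, 53, (275, 17)) R (3.1, 29, (248, 16))
top L (166.8, 67, (224, 5)) R (7.0, 39, (169, 1))
```

```bash
python3 -m jog '[{"x":0.0,"y":-0.16,"z":0,"yaw":0,"gripper":1},{"x":0.01,"y":-0.33,"z":0,"yaw":0,"gripper":1},{"x":0.01,"y":-0.52,"z":0,"yaw":0,"gripper":1},{"x":0.01,"y":-0.71,"z":0,"yaw":0,"gripper":1},{"x":0,"y":-0.88,"z":0,"yaw":0,"gripper":1}]'| grep -E "pos|force"
python3 -m jog '[{"x":-0.04,"y":-0.17,"z":0,"yaw":0,"gripper":1},{"x":-0.09,"y":-0.33,"z":0,"yaw":0,"gripper":1},{"x":-0.16,"y":-0.48,"z":0,"yaw":0,"gripper":1},{"x":-0.24,"y":-0.6,"z":0,"yaw":0,"gripper":1},{"x":-0.35,"y":-0.71,"z":0,"yaw":0,"gripper":1}]'| grep -E "pos|force"
python3 -c "
from h import *
rep(zr=.125,zl=.124)"
python3 -m jog '[{"x":-0.13,"y":-0.11,"z":0,"yaw":0,"gripper":1},{"x":-0.27,"y":-0.19,"z":0,"yaw":0,"gripper":1},{"x":-0.42,"y":-0.26,"z":0,"yaw":0,"gripper":1},{"x":-0.58,"y":-0.28,"z":0,"yaw":0,"gripper":1},{"x":-0.75,"y":-0.3,"z":0,"yaw":0,"gripper":1}]'| grep -E "pos|force"
python3 -c "
from h import *
rep(zr=.125,zl=.124)"
```

```text
eef_pos: [0.6132, 0.188, 0.1058]
ft_force: [6.5, -0.9, -1.8]
eef_pos: [0.5963, 0.2195, 0.1057]
ft_force: [4.2, 1.7, 0.2]
scene L (37.4, 6, (98, 6)) R (3.9, 28, (249, 9))
top L (323.8, 2, (287, 1)) R (7.1, 38, (144, 1))
eef_pos: [0.5648, 0.233, 0.1056]
ft_force: [3.2, 7.3, 1.0]
scene L (304.8, 38, (45, 8)) R (3.0, 37, (249, 8))
top L (312.1, 40, (43, 10)) R (7.1, 68, (88, 2))
```

```bash
python3 -m jog '[{"x":-0.2,"y":0,"z":0,"yaw":0,"gripper":1},{"x":-0.4,"y":0,"z":0,"yaw":0,"gripper":1},{"x":-0.6,"y":0.03,"z":0,"yaw":0,"gripper":1},{"x":-0.76,"y":0.07,"z":0,"yaw":0,"gripper":1},{"x":-0.9,"y":0.12,"z":0,"yaw":0,"gripper":1}]'
python3 -c "
from h import *
rep(zr=.125,zl=.125)"
```

```text
clock: 16.82
eef_pos: [0.5262, 0.2273, 0.1051]
eef_rot: [-0.001, 1.0, -0.001, -0.001]
ft_force: [-0.9, 4.6, 4.1]
grip_width: -0.0002
scene L (355.2, 54, (137, 11)) R (3.1, 39, (268, 11))
top L (2.5, 67, (206, 2)) R (7.1, 68, (270, 33))
```

```bash
python3 -m jog '[{"x":-0.05,"y":0.03,"z":0,"yaw":0,"gripper":1},{"x":-0.1,"y":0.05,"z":0,"yaw":0,"gripper":1},{"x":-0.13,"y":0.06,"z":0,"yaw":0,"gripper":1},{"x":-0.13,"y":0.06,"z":0,"yaw":0,"gripper":1},{"x":-0.13,"y":0.06,"z":0,"yaw":0,"gripper":1}]'
python3 -c "
from h import *
rep(zr=.125,zl=.125)"
```

```text
clock: 17.33
eef_pos: [0.5211, 0.2232, 0.1042]
eef_rot: [-0.0, 1.0, -0.002, -0.002]
ft_force: [-2.6, 5.4, 4.4]
grip_width: -0.0002
scene L (4.8, 61, (154, 8)) R (3.1, 39, (268, 11))
top L (8.1, 66, (207, 5)) R (7.1, 67, (270, 31))
```

Left nut's first turn is done (+0.9°, +0.3°). Back to the right nut for its second, with finger 4 mm higher and a little more corner press.

```bash
python3 -m jog '[{"x":-0.15,"y":-0.3,"z":0,"yaw":0,"gripper":1},{"x":-0.15,"y":-0.3,"z":-0.6,"yaw":0,"gripper":1},{"x":-0.15,"y":-0.3,"z":-1.3,"yaw":0,"gripper":1},{"x":-0.15,"y":-0.3,"z":-2,"yaw":0,"gripper":1},{"x":-0.15,"y":-0.3,"z":-2,"yaw":0,"gripper":1}]'| grep -E "pos|force"
python3 -m jog '[{"x":0,"y":0.85,"z":0,"yaw":0,"gripper":1},{"x":-0.1,"y":1.7,"z":0,"yaw":0,"gripper":1},{"x":-0.2,"y":2.55,"z":0,"yaw":0,"gripper":1},{"x":-0.24,"y":3.4,"z":0,"yaw":0,"gripper":1},{"x":-0.24,"y":4.25,"z":0,"yaw":0,"gripper":1}]'| grep -E "pos|force"
python3 -m jog '[{"x":0,"y":0.85,"z":0,"yaw":0,"gripper":1},{"x":0,"y":1.7,"z":0,"yaw":0,"gripper":1},{"x":0,"y":2.55,"z":0,"yaw":0,"gripper":1},{"x":0,"y":3.4,"z":0,"yaw":0,"gripper":1},{"x":0,"y":4.25,"z":0,"yaw":0,"gripper":1}]'| grep -E "pos|force"
python3 -m jog '[{"x":0,"y":0.59,"z":0,"yaw":0,"gripper":1},{"x":0,"y":0.59,"z":0.7,"yaw":0,"gripper":1},{"x":0,"y":0.59,"z":1.4,"yaw":0,"gripper":1},{"x":0,"y":0.59,"z":1.9,"yaw":0,"gripper":1},{"x":0,"y":0.59,"z":1.9,"yaw":0,"gripper":1}]'
sed -i 's/P+=\[r\*np.array(\[np.cos(ph+t),np.sin(ph+t)\])/P+=[(r-.0015*np.sin(2*t))*np.array([np.cos(ph+t),np.sin(ph+t)])/' path.py
python3 -c "
from h import *
rep(zr=.125,zl=.125)
from path import *
table(loop((.5747,-.1406),.012,.0115,d=.0033),(.506,-.1292))"
```

```text
eef_pos: [0.5198, 0.2331, 0.1888]
ft_force: [0.4, 0.2, 0.7]
eef_pos: [0.5039, 0.0601, 0.1825]
ft_force: [0.5, 0.6, -0.9]
eef_pos: [0.5028, -0.1092, 0.1827]
ft_force: [0.1, -0.2, -0.9]
clock: 19.1
eef_pos: [0.4987, -0.1303, 0.1024]
eef_rot: [-0.001, 1.0, -0.004, -0.008]
ft_force: [-1.0, -0.0, -0.7]
grip_width: 0.0
scene L (4.8, 60, (270, 18)) R (3.1, 39, (268, 11))
top L (8.0, 64, (267, 21)) R (7.1, 50, (287, 11))
0 [[0.38, 0.0], [0.38, 0.19], [0.38, 0.38], [0.38, 0.57], [0.4, 0.73]] end [ 0.522  -0.1584]
1 [[0.05, 0.16], [0.12, 0.3], [0.2, 0.43], [0.31, 0.55], [0.43, 0.66]] end [ 0.5392 -0.1848]
2 [[0.13, 0.08], [0.27, 0.15], [0.43, 0.2], [0.59, 0.22], [0.79, 0.22]] end [ 0.5708 -0.1936]
3 [[0.2, 0.0], [0.4, 0.0], [0.56, -0.02], [0.71, -0.07], [0.86, -0.14]] end [ 0.6052 -0.188 ]
4 [[0.13, -0.08], [0.25, -0.19], [0.35, -0.31], [0.44, -0.44], [0.51, -0.58]] end [ 0.6256 -0.1648]
5 [[0.05, -0.16], [0.07, -0.32], [0.07, -0.51], [0.07, -0.7], [0.07, -0.89]] end [ 0.6284 -0.1292]
6 [[-0.02, -0.16], [-0.07, -0.32], [-0.14, -0.46], [-0.23, -0.59], [-0.33, -0.71]] end [ 0.6152 -0.1008]
7 [[-0.12, -0.11], [-0.25, -0.19], [-0.4, -0.26], [-0.55, -0.31], [-0.71, -0.34]] end [ 0.5868 -0.0872]
8 [[-0.2, 0.0], [-0.4, 0.0], [-0.6, 0.0], [-0.76, 0.03], [-0.92, 0.08]] end [ 0.55   -0.0904]
9 [[-0.14, 0.07], [-0.27, 0.15], [-0.39, 0.26], [-0.5, 0.38], [-0.58, 0.51]] end [ 0.5268 -0.1108]
10 [[-0.07, 0.14], [-0.12, 0.3], [-0.14, 0.46], [-0.14, 0.46], [-0.14, 0.46]] end [ 0.5212 -0.1292]
```

```bash
python3 -m jog '[{"x":0,"y":0,"z":0,"yaw":0,"gripper":1},{"x":0.15,"y":0,"z":0,"yaw":0,"gripper":1},{"x":0.25,"y":0,"z":0,"yaw":0,"gripper":1},{"x":0.38,"y":0,"z":0,"yaw":0,"gripper":1},{"x":0.38,"y":0,"z":0,"yaw":0,"gripper":1}]'
python3 -m jog '[{"x":0,"y":0.1,"z":0,"yaw":0,"gripper":1},{"x":0,"y":0.25,"z":0,"yaw":0,"gripper":1},{"x":0,"y":0.4,"z":0,"yaw":0,"gripper":1},{"x":0,"y":0.57,"z":0,"yaw":0,"gripper":1},{"x":0.02,"y":0.73,"z":0,"yaw":0,"gripper":1}]'| grep -E "pos|force"
python3 -m jog '[{"x":0.05,"y":0.16,"z":0,"yaw":0,"gripper":1},{"x":0.12,"y":0.3,"z":0,"yaw":0,"gripper":1},{"x":0.2,"y":0.43,"z":0,"yaw":0,"gripper":1},{"x":0.31,"y":0.55,"z":0,"yaw":0,"gripper":1},{"x":0.43,"y":0.66,"z":0,"yaw":0,"gripper":1}]'| grep -E "pos|force"
python3 -m jog '[{"x":0.13,"y":0.08,"z":0,"yaw":0,"gripper":1},{"x":0.27,"y":0.15,"z":0,"yaw":0,"gripper":1},{"x":0.43,"y":0.2,"z":0,"yaw":0,"gripper":1},{"x":0.59,"y":0.22,"z":0,"yaw":0,"gripper":1},{"x":0.79,"y":0.22,"z":0,"yaw":0,"gripper":1}]'| grep -E "pos|force"
python3 -c "
from h import *
rep(zr=.126,zl=.125)"
```

```text
clock: 19.62
eef_pos: [0.518, -0.1294, 0.109]
eef_rot: [0.0, 1.0, -0.002, -0.005]
ft_force: [-10.0, 0.6, 8.4]
grip_width: -0.0001
eef_pos: [0.5182, -0.1588, 0.1088]
ft_force: [-8.3, -0.3, 6.9]
eef_pos: [0.5396, -0.1868, 0.1093]
ft_force: [-2.7, -1.0, 2.2]
eef_pos: [0.5716, -0.1972, 0.1089]
ft_force: [-2.8, -5.3, 3.5]
scene L (4.8, 60, (269, 18)) R (133.9, 31, (265, 15))
top L (8.0, 64, (270, 21)) R (132.9, 67, (274, 29))
```

```bash
python3 -m jog '[{"x":0.2,"y":0,"z":0,"yaw":0,"gripper":1},{"x":0.4,"y":0,"z":0,"yaw":0,"gripper":1},{"x":0.56,"y":-0.03,"z":0,"yaw":0,"gripper":1},{"x":0.71,"y":-0.08,"z":0,"yaw":0,"gripper":1},{"x":0.85,"y":-0.16,"z":0,"yaw":0,"gripper":1}]'| grep -E "pos|force"
python3 -m jog '[{"x":0.13,"y":-0.08,"z":0,"yaw":0,"gripper":1},{"x":0.25,"y":-0.19,"z":0,"yaw":0,"gripper":1},{"x":0.35,"y":-0.31,"z":0,"yaw":0,"gripper":1},{"x":0.44,"y":-0.44,"z":0,"yaw":0,"gripper":1},{"x":0.51,"y":-0.56,"z":0,"yaw":0,"gripper":1}]'| grep -E "pos|force"
python3 -c "
from h import *
rep(zr=.127,zl=.125)"
python3 -m jog '[{"x":0.05,"y":-0.16,"z":0,"yaw":0,"gripper":1},{"x":0.07,"y":-0.32,"z":0,"yaw":0,"gripper":1},{"x":0.07,"y":-0.51,"z":0,"yaw":0,"gripper":1},{"x":0.07,"y":-0.7,"z":0,"yaw":0,"gripper":1},{"x":0.07,"y":-0.89,"z":0,"yaw":0,"gripper":1}]'| grep -E "pos|force"
python3 -m jog '[{"x":-0.02,"y":-0.16,"z":0,"yaw":0,"gripper":1},{"x":-0.07,"y":-0.32,"z":0,"yaw":0,"gripper":1},{"x":-0.14,"y":-0.46,"z":0,"yaw":0,"gripper":1},{"x":-0.23,"y":-0.59,"z":0,"yaw":0,"gripper":1},{"x":-0.33,"y":-0.71,"z":0,"yaw":0,"gripper":1}]'| grep -E "pos|force"
python3 -m jog '[{"x":-0.12,"y":-0.11,"z":0,"yaw":0,"gripper":1},{"x":-0.25,"y":-0.19,"z":0,"yaw":0,"gripper":1},{"x":-0.4,"y":-0.26,"z":0,"yaw":0,"gripper":1},{"x":-0.55,"y":-0.31,"z":0,"yaw":0,"gripper":1},{"x":-0.71,"y":-0.34,"z":0,"yaw":0,"gripper":1}]'| grep -E "pos|force"
python3 -c "
from h import *
rep(zr=.128,zl=.125)"
```

```text
eef_pos: [0.6071, -0.1887, 0.1091]
ft_force: [1.0, -4.3, 2.9]
eef_pos: [0.6289, -0.1647, 0.1096]
ft_force: [3.7, -2.6, 1.6]
scene L (4.8, 60, (269, 17)) R (225.1, 17, (267, 15))
top L (8.1, 65, (267, 21)) R (225.0, 59, (303, 11))
eef_pos: [0.6322, -0.127, 0.1098]
ft_force: [3.1, -0.4, 1.6]
eef_pos: [0.6154, -0.0992, 0.1087]
ft_force: [3.2, 1.1, 1.2]
eef_pos: [0.5857, -0.0867, 0.1079]
ft_force: [2.0, 2.8, -0.1]
scene L (4.8, 61, (270, 17)) R (224.8, 7, (340, 5))
top L (8.0, 65, (267, 22)) R (285.2, 1, (151, 0))
```

```bash
python3 -m jog '[{"x":0,"y":-0.25,"z":0,"yaw":0,"gripper":1},{"x":0,"y":-0.25,"z":-0.8,"yaw":0,"gripper":1},{"x":0,"y":-0.25,"z":-1.6,"yaw":0,"gripper":1},{"x":-0.8,"y":-0.25,"z":-2,"yaw":0,"gripper":1},{"x":-1.6,"y":-0.25,"z":-2,"yaw":0,"gripper":1}]'| grep -E "pos|force"
python3 -m jog '[{"x":-0.8,"y":0,"z":0,"yaw":0,"gripper":1},{"x":-1.4,"y":0,"z":0,"yaw":0,"gripper":1},{"x":-1.4,"y":0,"z":0,"yaw":0,"gripper":1},{"x":-1.4,"y":0,"z":0,"yaw":0,"gripper":1},{"x":-1.4,"y":0,"z":0,"yaw":0,"gripper":1}]'| grep -E "pos|force"
python3 -c "
from h import *
rep(zr=.129,zl=.125)"
```

```text
eef_pos: [0.5265, -0.0783, 0.193]
ft_force: [0.6, 0.3, 0.6]
eef_pos: [0.4672, -0.078, 0.1886]
ft_force: [0.6, 0.6, -0.9]
scene L (4.8, 61, (269, 17)) R (348.2, 31, (265, 14))
top L (8.1, 65, (266, 21)) R (352.0, 66, (269, 20))
```

```bash
python3 -m jog '[{"x":0.5,"y":0.6,"z":0,"yaw":0,"gripper":1},{"x":0.99,"y":1.35,"z":0,"yaw":0,"gripper":1},{"x":0.99,"y":1.35,"z":0.9,"yaw":0,"gripper":1},{"x":0.99,"y":1.35,"z":1.8,"yaw":0,"gripper":1},{"x":0.99,"y":1.35,"z":2,"yaw":0,"gripper":1}]'| grep -E "pos|force"
python3 -m jog '[{"x":0,"y":0,"z":0,"yaw":0,"gripper":1},{"x":0.2,"y":0,"z":0,"yaw":0,"gripper":1},{"x":0.38,"y":0,"z":0,"yaw":0,"gripper":1},{"x":0.38,"y":0.1,"z":0,"yaw":0,"gripper":1},{"x":0.38,"y":0.19,"z":0,"yaw":0,"gripper":1}]'| grep -E "pos|force"
python3 -m jog '[{"x":0,"y":0.05,"z":0,"yaw":0,"gripper":1},{"x":0,"y":0.1,"z":0,"yaw":0,"gripper":1},{"x":0,"y":0.1,"z":0,"yaw":0,"gripper":1},{"x":0,"y":0.1,"z":0,"yaw":0,"gripper":1},{"x":0,"y":0.1,"z":0,"yaw":0,"gripper":1}]'
python3 -c "
from h import *
rep(zr=.129,zl=.125)"
```

```text
eef_pos: [0.5031, -0.1314, 0.1031]
ft_force: [-1.7, -0.3, -1.2]
eef_pos: [0.5167, -0.1369, 0.1089]
ft_force: [-12.4, 3.1, 5.2]
clock: 25.43
eef_pos: [0.5165, -0.1428, 0.1091]
eef_rot: [0.0, 1.0, -0.002, -0.006]
ft_force: [-10.9, 1.0, 3.7]
grip_width: 0.0001
scene L (4.8, 61, (268, 17)) R (3.0, 38, (265, 14))
top L (8.1, 64, (267, 21)) R (150.3, 10, (1, 10))
```

Right nut's second turn done (scene −0.9°). Now the left's second.

```bash
python3 -m jog '[{"x":-0.4,"y":0,"z":0,"yaw":0,"gripper":1},{"x":-0.4,"y":0,"z":-0.9,"yaw":0,"gripper":1},{"x":-0.4,"y":0,"z":-1.8,"yaw":0,"gripper":1},{"x":-0.4,"y":0,"z":-2,"yaw":0,"gripper":1},{"x":-0.4,"y":-0.8,"z":-2,"yaw":0,"gripper":1}]'| grep -E "pos|force"
python3 -m jog '[{"x":-0.1,"y":-0.85,"z":0,"yaw":0,"gripper":1},{"x":-0.2,"y":-1.7,"z":0,"yaw":0,"gripper":1},{"x":-0.3,"y":-2.55,"z":0,"yaw":0,"gripper":1},{"x":-0.4,"y":-3.4,"z":0,"yaw":0,"gripper":1},{"x":-0.48,"y":-4.25,"z":0,"yaw":0,"gripper":1}]'| grep -E "pos|force"
python3 -m jog '[{"x":0,"y":-0.85,"z":0,"yaw":0,"gripper":1},{"x":0,"y":-1.7,"z":0,"yaw":0,"gripper":1},{"x":0,"y":-2.55,"z":0,"yaw":0,"gripper":1},{"x":0,"y":-3.26,"z":0,"yaw":0,"gripper":1},{"x":0,"y":-3.26,"z":0,"yaw":0,"gripper":1}]'| grep -E "pos|force"
python3 -m jog '[{"x":0,"y":0,"z":0.6,"yaw":0,"gripper":1},{"x":0,"y":0,"z":1.3,"yaw":0,"gripper":1},{"x":0,"y":0,"z":2,"yaw":0,"gripper":1},{"x":0,"y":0,"z":2,"yaw":0,"gripper":1},{"x":0.1,"y":0,"z":2,"yaw":0,"gripper":1}]'
python3 -c "
from h import *
rep(zr=.129,zl=.125)
from path import *
table(loop((.5551,.1788),.012,.0115,d=.0031),(.49,.1896))"
```

```text
eef_pos: [0.5113, -0.1192, 0.1959]
ft_force: [0.7, -0.9, 0.4]
eef_pos: [0.4893, 0.0616, 0.1916]
ft_force: [0.9, 0.5, 0.9]
eef_pos: [0.4886, 0.1998, 0.1923]
ft_force: [0.0, 1.4, -0.4]
clock: 27.2
eef_pos: [0.4914, 0.1895, 0.1088]
eef_rot: [0.0, 1.0, -0.002, -0.001]
ft_force: [-0.6, -0.1, 1.1]
grip_width: 0.0001
scene L (4.8, 61, (270, 17)) R (3.0, 38, (265, 14))
top L (7.7, 63, (48, 30)) R (6.0, 65, (269, 22))
0 [[0.28, -0.02], [0.28, 0.17], [0.28, 0.37], [0.28, 0.56], [0.3, 0.72]] end [0.502  0.1608]
1 [[0.05, 0.15], [0.12, 0.3], [0.21, 0.43], [0.31, 0.55], [0.43, 0.66]] end [0.5192 0.1344]
2 [[0.14, 0.08], [0.28, 0.15], [0.44, 0.2], [0.6, 0.23], [0.8, 0.23]] end [0.5512 0.1252]
3 [[0.2, 0.0], [0.4, 0.0], [0.56, -0.03], [0.71, -0.08], [0.86, -0.15]] end [0.5856 0.1312]
4 [[0.13, -0.08], [0.25, -0.19], [0.36, -0.31], [0.44, -0.44], [0.51, -0.59]] end [0.606  0.1548]
5 [[0.05, -0.15], [0.07, -0.31], [0.07, -0.5], [0.07, -0.7], [0.07, -0.89]] end [0.6088 0.1904]
6 [[-0.02, -0.16], [-0.07, -0.31], [-0.14, -0.46], [-0.22, -0.59], [-0.33, -0.71]] end [0.5956 0.2188]
7 [[-0.12, -0.11], [-0.25, -0.19], [-0.4, -0.26], [-0.55, -0.31], [-0.71, -0.33]] end [0.5672 0.232 ]
8 [[-0.2, 0.0], [-0.4, 0.0], [-0.6, 0.0], [-0.76, 0.02], [-0.92, 0.07]] end [0.5304 0.2292]
9 [[-0.14, 0.07], [-0.28, 0.15], [-0.4, 0.26], [-0.5, 0.38], [-0.59, 0.51]] end [0.5068 0.2088]
10 [[-0.07, 0.15], [-0.12, 0.3], [-0.14, 0.46], [-0.14, 0.46], [-0.14, 0.46]] end [0.5012 0.1904]
```

```bash
python3 -m jog '[{"x":0.15,"y":0,"z":0,"yaw":0,"gripper":1},{"x":0.27,"y":0,"z":0,"yaw":0,"gripper":1},{"x":0.27,"y":0.1,"z":0,"yaw":0,"gripper":1},{"x":0.27,"y":0.25,"z":0,"yaw":0,"gripper":1},{"x":0.27,"y":0.4,"z":0,"yaw":0,"gripper":1}]'| grep -E "pos|force"
python3 -m jog '[{"x":0.01,"y":0.16,"z":0,"yaw":0,"gripper":1},{"x":0.03,"y":0.32,"z":0,"yaw":0,"gripper":1},{"x":0.08,"y":0.47,"z":0,"yaw":0,"gripper":1},{"x":0.15,"y":0.62,"z":0,"yaw":0,"gripper":1},{"x":0.24,"y":0.75,"z":0,"yaw":0,"gripper":1}]'| grep -E "pos|force"
python3 -m jog '[{"x":0.1,"y":0.12,"z":0,"yaw":0,"gripper":1},{"x":0.22,"y":0.23,"z":0,"yaw":0,"gripper":1},{"x":0.36,"y":0.31,"z":0,"yaw":0,"gripper":1},{"x":0.5,"y":0.38,"z":0,"yaw":0,"gripper":1},{"x":0.66,"y":0.43,"z":0,"yaw":0,"gripper":1}]'| grep -E "pos|force"
python3 -m jog '[{"x":0.16,"y":0.03,"z":0,"yaw":0,"gripper":1},{"x":0.36,"y":0.03,"z":0,"yaw":0,"gripper":1},{"x":0.56,"y":0.03,"z":0,"yaw":0,"gripper":1},{"x":0.76,"y":0.03,"z":0,"yaw":0,"gripper":1},{"x":0.9,"y":-0.01,"z":0,"yaw":0,"gripper":1}]'| grep -E "pos|force"
python3 -c "
from h import *
rep(zr=.129,zl=.127)"
```

```text
eef_pos: [0.4978, 0.1771, 0.11]
ft_force: [-12.4, 2.1, 8.7]
eef_pos: [0.5101, 0.1419, 0.1097]
ft_force: [-4.0, -2.0, 3.5]
eef_pos: [0.5391, 0.1247, 0.1089]
ft_force: [-3.5, -3.6, 3.8]
eef_pos: [0.5765, 0.1254, 0.1085]
ft_force: [-0.7, -3.1, 0.4]
scene L (157.0, 51, (269, 21)) R (2.2, 34, (245, 6))
top L (155.0, 69, (17, 10)) R (5.3, 57, (290, 1))
```

```bash
python3 -m jog '[{"x":0.17,"y":-0.04,"z":0,"yaw":0,"gripper":1},{"x":0.32,"y":-0.11,"z":0,"yaw":0,"gripper":1},{"x":0.45,"y":-0.2,"z":0,"yaw":0,"gripper":1},{"x":0.57,"y":-0.31,"z":0,"yaw":0,"gripper":1},{"x":0.67,"y":-0.43,"z":0,"yaw":0,"gripper":1}]'| grep -E "pos|force"
python3 -m jog '[{"x":0.09,"y":-0.13,"z":0,"yaw":0,"gripper":1},{"x":0.16,"y":-0.28,"z":0,"yaw":0,"gripper":1},{"x":0.2,"y":-0.43,"z":0,"yaw":0,"gripper":1},{"x":0.22,"y":-0.6,"z":0,"yaw":0,"gripper":1},{"x":0.22,"y":-0.78,"z":0,"yaw":0,"gripper":1}]'| grep -E "pos|force"
python3 -m jog '[{"x":0,"y":-0.2,"z":0,"yaw":0,"gripper":1},{"x":0,"y":-0.38,"z":0,"yaw":0,"gripper":1},{"x":-0.02,"y":-0.54,"z":0,"yaw":0,"gripper":1},{"x":-0.07,"y":-0.69,"z":0,"yaw":0,"gripper":1},{"x":-0.14,"y":-0.84,"z":0,"yaw":0,"gripper":1}]'| grep -E "pos|force"
python3 -m jog '[{"x":-0.09,"y":-0.13,"z":0,"yaw":0,"gripper":1},{"x":-0.19,"y":-0.25,"z":0,"yaw":0,"gripper":1},{"x":-0.31,"y":-0.36,"z":0,"yaw":0,"gripper":1},{"x":-0.44,"y":-0.44,"z":0,"yaw":0,"gripper":1},{"x":-0.59,"y":-0.51,"z":0,"yaw":0,"gripper":1}]'| grep -E "pos|force"
python3 -m jog '[{"x":-0.15,"y":-0.05,"z":0,"yaw":0,"gripper":1},{"x":-0.31,"y":-0.07,"z":0,"yaw":0,"gripper":1},{"x":-0.45,"y":-0.07,"z":0,"yaw":0,"gripper":1},{"x":-0.6,"y":-0.07,"z":0,"yaw":0,"gripper":1},{"x":-0.6,"y":-0.07,"z":0,"yaw":0,"gripper":1}]'
python3 -c "
from h import *
rep(zr=.129,zl=.129)"
```

```text
eef_pos: [0.6021, 0.1437, 0.1086]
ft_force: [1.6, -2.5, 1.3]
eef_pos: [0.6135, 0.1748, 0.1094]
ft_force: [6.3, -2.7, -0.4]
eef_pos: [0.6052, 0.2102, 0.1093]
ft_force: [3.5, 0.0, 2.2]
eef_pos: [0.5797, 0.2291, 0.1079]
ft_force: [1.8, 0.1, -1.0]
clock: 31.15
eef_pos: [0.5546, 0.2336, 0.1085]
eef_rot: [-0.001, 1.0, -0.001, -0.001]
ft_force: [-1.0, 4.6, -0.7]
grip_width: 0.0001
scene L (354.4, 31, (69, 8)) R (3.0, 38, (237, 6))
top L (357.5, 40, (58, 7)) R (6.0, 66, (110, 1))
```

```bash
python3 -m jog '[{"x":-0.07,"y":0,"z":0,"yaw":0,"gripper":1},{"x":-0.14,"y":0,"z":0,"yaw":0,"gripper":1},{"x":-0.2,"y":0,"z":0,"yaw":0,"gripper":1},{"x":-0.2,"y":0,"z":0,"yaw":0,"gripper":1},{"x":-0.2,"y":0,"z":0,"yaw":0,"gripper":1}]'
python3 -c "
from h import *
rep(zr=.129,zl=.129)"
```

```text
clock: 31.67
eef_pos: [0.5484, 0.2337, 0.1087]
eef_rot: [-0.001, 1.0, -0.002, -0.0]
ft_force: [0.9, 5.6, -0.3]
grip_width: 0.0
scene L (0.8, 45, (81, 11)) R (3.0, 38, (246, 6))
top L (3.7, 39, (183, 5)) R (6.0, 66, (273, 1))
```

```bash
python3 -m jog '[{"x":-0.04,"y":0,"z":0,"yaw":0,"gripper":1},{"x":-0.08,"y":0,"z":0,"yaw":0,"gripper":1},{"x":-0.1,"y":0,"z":0,"yaw":0,"gripper":1},{"x":-0.1,"y":0,"z":0,"yaw":0,"gripper":1},{"x":-0.1,"y":0,"z":0,"yaw":0,"gripper":1}]' |grep force
python3 -m jog '[{"x":-0.1,"y":-0.2,"z":0,"yaw":0,"gripper":1},{"x":-0.1,"y":-0.2,"z":-0.7,"yaw":0,"gripper":1},{"x":-0.1,"y":-0.2,"z":-1.4,"yaw":0,"gripper":1},{"x":-0.1,"y":-0.2,"z":-2.2,"yaw":0,"gripper":1},{"x":-0.8,"y":-0.2,"z":-2.5,"yaw":0,"gripper":1}]'|grep pos
python3 -m jog '[{"x":-0.8,"y":0,"z":0,"yaw":0,"gripper":1},{"x":-1.6,"y":0.4,"z":0,"yaw":0,"gripper":1},{"x":-2,"y":1,"z":0,"yaw":0,"gripper":1},{"x":-2,"y":1.6,"z":0,"yaw":0,"gripper":1},{"x":-2,"y":1.6,"z":0,"yaw":0,"gripper":1}]'
python3 - <<'E'
from h import *
rep(zr=.129,zl=.129)
snap("scene","end.png",(160,100,460,360),2.2); snap("top","endt.png",(180,175,450,320),2.96)
E
```

```text
ft_force: [0.0, 4.8, -1.0]
eef_pos: [0.5194, 0.2379, 0.2129]
clock: 33.02
eef_pos: [0.4307, 0.1687, 0.2072]
eef_rot: [0.004, 1.0, -0.006, -0.002]
ft_force: [0.7, -0.9, 0.2]
grip_width: -0.0
scene L (5.3, 62, (267, 18)) R (3.0, 38, (265, 14))
top L (9.0, 67, (270, 22)) R (6.0, 65, (269, 21))
```

View pics/end.png

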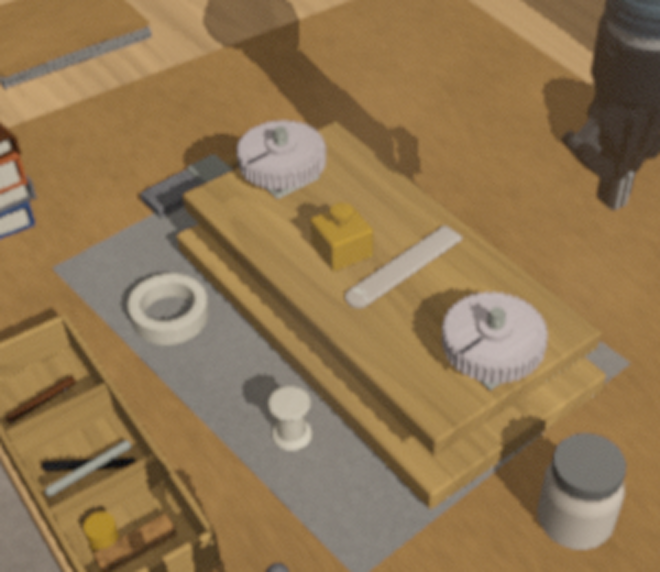

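View pics/endt.png

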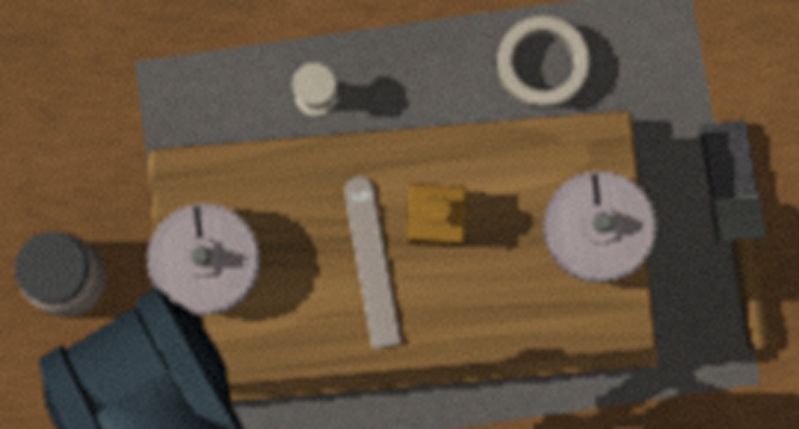

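Both end pictures show the dark lines pointing back at their starting direction: scene view (465,345) and (258,158), top view (198,220) and (596,188). The studs stick out less above the nuts. Folder, weight, jar, brush, spool and tape all lie where they were, and the arm is clear.

```bash
python3 -c "
from rig import robot
print(robot.job_done(), robot.sense()['clock'])"
```

```text
the job is handed in; nothing more can be done
the job is handed in; nothing more can be done
```

I loosened both hand nuts by two full turns each, anticlockwise, and handed the job in at about 33 s on the robot's clock. I rolled the shut fingertip round the rims one turn at a time, in the order right, left, right, left.

- **Final angles:** measured from the dark lines, the left nut is 1.2° to 1.4° past two turns and the right nut 0.9° to 1.3° short. The two cameras agree to within about 0.5° on each nut.
- **Turn count:** I followed the lines through each turn. In stretches where the hand hid them I relied on how far the finger had rolled, then backed off and re-read the angle. In the last pictures the studs stick out less above the nuts, as they should.
- **Forces:** the wrist force read at the end of each move stayed under about 16 N.
- **Tools:** the folder, weight, jar, brush, spool and tape look undisturbed in the last pictures, and the arm was clear of everything.
- **What went wrong:** the finger slipped at its corners on each nut's first turn, and I made up the missing rotation after checking the angle. I did not measure the board's rise separately.

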